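Feel out the heavy lid weight and press the box plate home

ROBOT

A 6-joint arm with a two-finger parallel gripper is mounted at the origin on the work surface. World frame = base frame: x ahead of the robot, y to its left, z up, the work surface at z = 0. Lengths are in m, angles in rad, forces in N, time in s.
With the tool pointing down it reaches from about 0.3 to 1 m from the base axis. Payload 5.1 kg.
Tool frame: the origin (TCP) lies between the finger pads; the fingertips stand 11 mm ahead of it and the grasp point (between the pads) lies 8 mm behind it; z points along the fingers, y is the line along which they close (so a half turn about z gives the same grasp; the last joint's range is limited). The gripper opens to 95 mm and grips with 3 to 60 N. Pads are 20 mm wide; open, the fingers measure 119 mm over their backs; the gripper's body (75 mm by 180 mm) begins 59 mm behind the grasp point.
Start: joints at [1.263, 0.124, 1.65, -0, 1.367, -0.083], TCP at [0.145, 0.634, 0.226] pointing down, gripper open.
Joint ranges: [-2.61, 2.61], [-1.02, 2.33], [0.03, 2.71], [-1.35, 4.49], [0.32, 2.68], [-2.91, 2.91]. Speed limits (rad/s): [2.57, 2.57, 3.14, 3.14, 3.14, 3.14].

INTERFACE

Orientations are given as a rotation vector (axis times angle).
In Python, from rig import r, snapshot, spotter gives the robot as it stands.
- The arm moves only by the tool send_rows, never from a script. Its argument "moves" is a list of rows, each a list of 5 numbers: the shift along the tool's x, y, z normalised to -1 to 1, where 1 is 20 cm, then the turn about the tool's z normalised to -1 to 1, where 1 is 120 degrees, then the closure, from -1 (fully open) to 1 (shut). In form: [[dx, dy, dz, spin, fingers], ...]. A call has 1 to 20 rows; each row is the pose to reach, as a shift and turn from the pose commanded when the call began, along the tool's axes at that moment; what a row does not reach only later rows make up. A row lasts 1/12 s, in which the tool goes at most 41.7 mm and 7.16 degrees, less where a joint would pass 70% of its speed; a pose out of reach is approached as far as the arm can. A call with a number of a shift or a turn outside -1 to 1 is refused whole. A call with a gripper value outside its range is refused whole. The fingers move at their own pace and stop on an object; "grip_force" is the grip in N (left out, the last holds). Time passes only in rows, so rows that repeat a pose let the fingers close. It gives the time, the measured TCP pose, the force, the opening and the grip force at its end, in the units of the state.
- r.observe(): the state, without advancing time (a new reading comes with each control period).
- snapshot(name): name is "scene" or "top"; returns a dict with "frame" (384x512x3 uint8, blue, green, red), "range_z" (384x512 float32, m along the optical axis (not along the pixel's ray), 0 where there is no reading), "fx", "fy", "cx", "cy" (pixels), "D" ([k1, k2, p1, p2, k3] as OpenCV has them; the pictures are not rectified), "R" (3x3) and "t" (3): a world point X has camera coordinates R X + t. Camera axes: x right, y down, z forward; pixel columns grow to the right and rows downward; lengths in m; the calibration is good to about 2 mm. A picture is of the moment at which its call begins.
- r.close_job(): hands the job in; it is judged then, once.
Trained networks look in the newest picture that a camera, given by its name, has taken for a name from the list of things; names that differ only in an ending like _2 or _b are one class to them, and where a whole thing is asked for, a point or a joint stands for the part that bears it (a point fixed in the world has none). Each returns a list of dicts, best first, with "score" (0 to 1); they miss things now and then, are a little off and sometimes report something else, mostly with a low value. They report only what shows in the picture. A call takes as long as a camera call. They do not tell look-alikes from the thing itself.
- spotter.cut_out(query, camera): "region" (384x512 bool, what is visible of it) and "extent" ([left, top, right, bottom] in pixels, round what is visible of it).
The state is a dict: "t": time; "joint_pos": joint angles; "qvel": joint speeds; "joint_torque": joint torques, N m; "tool_pos": TCP position; "eef_rot": TCP orientation; "wrist_force": force on the tool from outside, world axes, zero at the start; "wrist_torque": the same for the moment, N m; "grip_width": opening from 0.0 (shut) to 1.0 (fully open); "grip_force": force on a finger pad.
Only numpy, scipy, OpenCV 4.12 (cv2) and the standard library are available. Lean on these libraries where they do the work, as an engineer would, in place of code of your own. Each camera call takes 0.05 s, during which the arm holds its last target. There are 200 camera calls.

TASK

Two look-alike ceramic lid weights stand on the cart, one heavy, one light. Lift one of them just clear of the cart, by a finger's width or two, and hold it still for a second to feel which it is; then set the heavy one inside the round collar of the press plate in the clear box and push it gently down until the plate is fully home, and stand the light one flat in the shallow tray. Do not drop them; let go of both, and leave the chopsticks and the scraper alone.

Things in the scene. Friction and masses are not known exactly. Their poses are not given: they have to be found in the camera images.
- weight_a: loose white ceramic lid weight: disc 84 mm across, 32 mm high, with an upright grip bar on its middle 46 mm long (own x), 22 mm wide (own y), 36 mm tall; 68 mm over all. Origin: centre of underside, z up. Two look alike: one, drawn anew each time and not tied to the name, is heavy, 0.55 to 0.7 kg (about 6 N), the other light, 0.19 to 0.23 kg (about 2 N). The core rattles 1 mm
- weight_b: loose white ceramic lid weight: disc 84 mm across, 32 mm high, with an upright grip bar on its middle 46 mm long (own x), 22 mm wide (own y), 36 mm tall; 68 mm over all. Origin: centre of underside, z up. Two look alike: one, drawn anew each time and not tied to the name, is heavy, 0.55 to 0.7 kg (about 6 N), the other light, 0.19 to 0.23 kg (about 2 N). The core rattles 1 mm
- box: open clear plastic box, fixed, 180 x 180 mm, 95 mm high, walls and floor 5 mm, rim lip 197 mm wide; origin: centre of underside, z up. In it a level grey press plate 164 x 164 mm, its top 52 to 60 mm above the box's underside at the start (not reported: feel or look). Pushed down it slides under about 11 N in all (the weight's own load included; the heavy weight alone does not move it) and stays where left. It cracks above 35 N
- plate_home (a point): point fixed in the box on its centre line, 40 mm above its underside, z up: the top of the plate's middle when fully home, against a springy stop (a few N per mm). Straight above it, on the plate, is a raised round collar, 96 mm inside diameter, 6 mm high, in which the weight's disc sits
- tray: shallow wooden tray, fixed, 150 x 150 mm outside, 20 mm high, walls and floor 5 mm; origin at the centre of its underside, z up. Rigid. Box and tray may stand on either side
- chopstick_1: flat stainless chopstick, 230 mm long (its x), 8 mm wide, 5 mm thick, lying beyond the weights; origin 115 mm from either end, on its underside. Leave alone
- chopstick_2: the second chopstick, same as the first, beside it. Leave alone
- scraper: scraper with a wooden handle and a dark silicone blade, 205 mm long (its x), 50 mm wide, 12 mm high, lying beyond the chopsticks; origin near its middle, underside. Leave alone
Things that resemble listed ones, but are neither listed nor needed, are in the scene too. Leave any brown or purple look-alike of the weight_b alone.

How it is judged:
On the way, in this order (a step that is already met when the one before it is completed fails the run):
1. one of the weights is held still just clear of the cart (4 to 60 mm up) (((height (world z) of weight_a between 0.004 and 0.06 m and linear speed of weight_a below 0.03 m/s and contact force between the fingers and weight_a above 1 N and contact force between weight_a and box below 0.05 N and contact force between weight_a and tray below 0.05 N) or (height (world z) of weight_b between 0.004 and 0.06 m and linear speed of weight_b below 0.03 m/s and contact force between the fingers and weight_b above 1 N and contact force between weight_b and box below 0.05 N and contact force between weight_b and tray below 0.05 N))), for 0.4 s.
2. the heavy weight rests in the collar with the plate pushed fully home (((horizontal distance between weight_a and box below 0.013 m and z of weight_a in the frame of box between 0.03 and 0.0425 m and contact force between weight_a and box above 4 N) or (horizontal distance between weight_b and box below 0.013 m and z of weight_b in the frame of box between 0.03 and 0.0425 m and contact force between weight_b and box above 4 N))), for 0.1 s.
At the end, for the whole second after the job is handed in: Heavy weight (loads the box over 4 N) upright within 0.07 rad in the collar, within 13 mm of the box centre, underside under 42.5 mm up (plate home); light one (loads the tray 1 to 4 N) flat on the tray floor, upright, within 42 mm of its centre; both at rest (((horizontal distance between weight_a and box below 0.013 m and z of weight_a in the frame of box between 0.03 and 0.0425 m and contact force between weight_a and box above 4 N and linear speed of each of weight_a, weight_b below 0.02 m/s and angle between each of weight_a, weight_b's own z axis and vertical below 0.07 rad and horizontal distance between weight_b and tray below 0.042 m and z of weight_b in the frame of tray between 0.002 and 0.009 m and contact force between weight_b and tray between 1 and 4 N) or (horizontal distance between weight_b and box below 0.013 m and z of weight_b in the frame of box between 0.03 and 0.0425 m and contact force between weight_b and box above 4 N and linear speed of each of weight_b, weight_a below 0.02 m/s and angle between each of weight_b, weight_a's own z axis and vertical below 0.07 rad and horizontal distance between weight_a and tray below 0.042 m and z of weight_a in the frame of tray between 0.002 and 0.009 m and contact force between weight_a and tray between 1 and 4 N))); the robot touches nothing.
It fails at once if a weight or the gripper meets the box or its plate with more than 35 N (contact force between any of weight_a, weight_b, the arm, the fingers and box above 35 N).
It fails at once if a weight is dropped or knocked away (over 0.6 m/s while not held) ((linear speed of weight_a above 0.6 m/s and contact force between the fingers and weight_a below 0.1 N) or (linear speed of weight_b above 0.6 m/s and contact force between the fingers and weight_b below 0.1 N)).
It fails at once if a chopstick or the scraper is moved by more than 20 mm (distance of any of chopstick_1, chopstick_2, scraper from where it was at the start of the episode above 0.02 m).
It also fails if it takes over 72 s, if anything falls off the work surface, if the arm or the gripper's body presses on something with over 40 N, if the wrist force passes 120 N, or if a joint passes its speed limit or range.

## Working session

There is one attempt and no reset: what is moved stays moved. The work goes in short steps, Python scripts to look and compute and a tool call to move; the robot and the scene stay as the last step left them, time stands still between calls to the robot, and variables do not carry over. Pictures are saved under pics/ and viewed, at most 10 in all, crops included, and the job is handed in when it is done.

Besides the shell and the picture viewer there is one more tool, called after ">>>" by a JSON object that holds its "name" and its "arguments", one argument or row to a line. send_rows: Moves the arm, as the interface text tells. Scaled input: -1 to 1 covers 20 cm each way for a shift and 120 degrees each way for a turn. Its arguments: {"type":"object","properties":{"moves":{"type":"array"},"grip_force":{"type":"number"}},"required":["moves"]}

```bash
mkdir -p pics; ls; python3 - <<'E'
from rig import r,snapshot,spotter
import cv2,numpy as np,pickle
o=r.observe();print({k:np.round(v,3) for k,v in o.items()})
d={}
for n in("scene","top"):
    s=snapshot(n);d[n]=s;cv2.imwrite(f"pics/{n}0.png",s["frame"])
    print(n,s["fx"],s["cx"],s["cy"],s["D"],np.round(s["R"],3).tolist(),np.round(s["t"],3))
    for q in("weight_a","box","tray","plate_home"):
        try:
            L=spotter.cut_out(q,n)
            print(q,[(round(e["score"],2),e["extent"]) for e in L]);d[n,q]=L
        except Exception as ex: print(q,ex)
pickle.dump(d,open("d0.pkl","wb"))
a=np.hstack([d["scene"]["frame"],d["top"]["frame"]]);cv2.imwrite("pics/both.png",cv2.resize(a,None,fx=.78,fy=.78))
E
```

```text
pics
{'t': np.float64(0.0), 'joint_pos': array([ 1.263,  0.125,  1.652, -0.   ,  1.368, -0.083]), 'qvel': array([ 0.001, -0.001,  0.001, -0.   ,  0.001,  0.   ]), 'joint_torque': array([ 1.0000e-03, -4.1761e+01, -3.5993e+01,  7.8000e-02,  4.9000e-02,
       -0.0000e+00]), 'tool_pos': array([0.145, 0.633, 0.224]), 'eef_rot': array([-3.520e-01, -3.121e+00,  3.000e-03]), 'wrist_force': array([-0.219,  0.111,  0.615]), 'wrist_torque': array([ 0.019,  0.022, -0.027]), 'grip_force': np.float64(0.0), 'grip_width': np.float64(1.001)}
scene 405.5319023193185 253.59952329185717 191.18797855110833 [-0.08658504  0.          0.          0.          0.        ] [[0.427, 0.904, 0.014], [0.614, -0.278, -0.738], [-0.664, 0.324, -0.674]] [-0.24  -0.304  1.42 ]
weight_a [(0.92, [130.9, 151.8, 159.6, 181.2]), (0.86, [186.6, 278.1, 225.9, 321.2]), (0.8, [239.0, 193.2, 276.4, 231.6]), (0.71, [336.0, 199.3, 370.2, 229.4]), (0.57, [226.0, 154.4, 251.2, 182.8])]
box [(0.65, [104.5, 171.3, 205.0, 273.6])]
tray [(0.71, [297.0, 151.9, 378.0, 201.6]), (0.46, [264.8, 251.8, 349.3, 299.1])]
plate_home [(0.76, [104.7, 170.0, 206.6, 275.0])]
top 454.0647554706444 258.71121534903955 193.42582846699082 [-0.03070111  0.          0.          0.          0.        ] [[-0.004, -1.0, 0.001], [-0.984, 0.004, -0.178], [0.178, -0.002, -0.984]] [0.01  0.555 1.171]
weight_a [(0.81, [172.9, 126.8, 203.7, 157.3]), (0.8, [241.6, 227.3, 273.4, 259.7]), (0.72, [326.4, 267.0, 364.1, 303.2]), (0.7, [254.7, 163.8, 281.7, 196.0]), (0.63, [319.6, 104.2, 351.4, 134.7])]
box [(0.59, [317.1, 152.2, 395.9, 231.5])]
tray [(0.71, [132.6, 172.5, 194.1, 231.0]), (0.55, [223.3, 123.2, 287.1, 125.4])]
plate_home [(0.81, [317.1, 152.3, 394.5, 232.5]), (0.63, [232.2, 122.2, 284.7, 125.9])]
```

View pics/scene0.png

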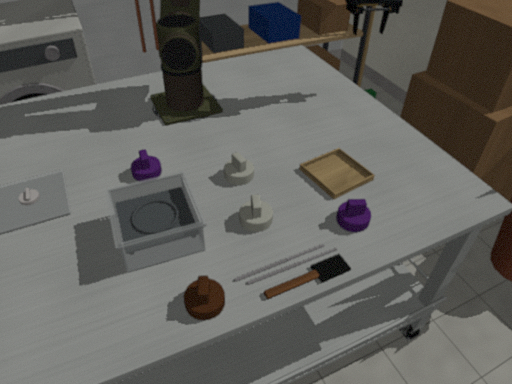

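View pics/top0.png

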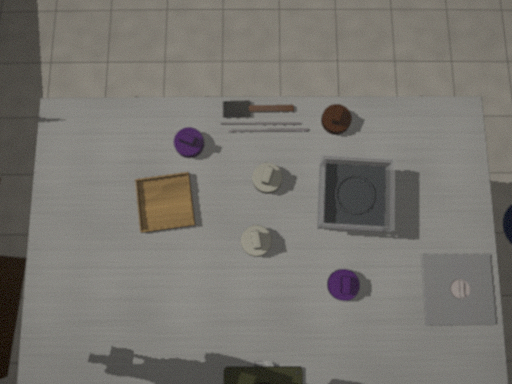

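The white weights are at top (267,179) and (256,242), or scene (257,212) and (239,168). Possible mix-ups in the top view are purple (189,142) and (343,285), brown (336,119), and a small white item on the mat at (460,289). I'll take only the two white ones. The box is at top (357,195) and the tray at (166,203).

```bash
cat > h.py <<'E'
import numpy as np,cv2
def cloud(s):
    """world xyz for each pixel (384x512x3), nan where no reading"""
    K=np.array([[s["fx"],0,s["cx"]],[0,s["fy"],s["cy"]],[0,0,1]]);v,u=np.mgrid[0:384,0:512]
    n=cv2.undistortPoints(np.stack([u,v],-1).reshape(-1,1,2).astype(float),K,np.array(s["D"])).reshape(384,512,2)
    z=s["range_z"].astype(float);z=np.where(z>0,z,np.nan)
    P=np.dstack([n*z[...,None],z])
    return (P-np.asarray(s["t"]))@np.asarray(s["R"])
def proj(s,X):
    K=np.array([[s["fx"],0,s["cx"]],[0,s["fy"],s["cy"]],[0,0,1]])
    p,_=cv2.projectPoints(np.float64(X).reshape(-1,1,3),cv2.Rodrigues(np.asarray(s["R"]))[0],np.asarray(s["t"]),K,np.array(s["D"]));return p.reshape(-1,2)
def rect(xy):
    (c,(w,h),a)=cv2.minAreaRect(np.float32(xy*1000))
    if w<h: w,h,a=h,w,a+90
    return np.round(c,1),round(w,1),round(h,1),round((a+90)%180-90,1)
E
python3 - <<'E'
import pickle,numpy as np,cv2
from h import *
d=pickle.load(open("d0.pkl","rb"))
C={n:cloud(d[n]) for n in("scene","top")}
for n in C:
    s=d[n];print(n)
    for q in("weight_a","tray","box"):
        for e in d[n,q]:
            m=e["region"];P=C[n][m];P=P[~np.isnan(P[:,0])]
            if len(P)<20: continue
            col=s["frame"][m].mean(0).round()
            zt=np.percentile(P[:,2],98);out=[q,col.tolist(),"ztop",round(zt,4),"zq",np.percentile(P[:,2],[5,25,50,75]).round(3).tolist()]
            if q=="weight_a":
                T=P[P[:,2]>zt-.012];out+=["bar",rect(T[:,:2]),len(T)]
                D=P[abs(P[:,2]-.032)<.006];out+=["disc",rect(D[:,:2])] if len(D)>5 else []
            else:
                out+=["rect",rect(P[P[:,2]>zt-.008][:,:2])]
            print(*out)
    e=d[n,"box"][0]["extent"];u,v=map(int,((e[0]+e[2])/2,(e[1]+e[3])/2))
    print("plate z",np.nanmedian(C[n][v-5:v+6,u-5:u+6].reshape(-1,3),0).round(4))
t=C["top"];print("table",[t[y,x].round(4).tolist() for y,x in((320,200),(210,230),(250,400),(220,300))])
E=d["top"]["frame"];a=cv2.resize(E[95:270,120:410],None,fx=2.7,fy=2.7,interpolation=cv2.INTER_CUBIC);cv2.imwrite("pics/crop1.png",a)
E
```

```text
scene
weight_a [70.0, 26.0, 54.0] ztop 0.0707 zq [0.016, 0.031, 0.034, 0.036] bar (array([ 321.2, -217.8]), 39.2, 20.5, 0.1) 86 disc (array([ 317.9, -216.8]), 79.6, 79.3, 79.3)
weight_a [23.0, 37.0, 56.0] ztop 0.0707 zq [0.007, 0.031, 0.033, 0.035] bar (array([ 777.7, -213.3]), 46.6, 21.6, -20.3) 242 disc (array([ 778.6, -213. ]), 81.0, 80.9, -18.4)
weight_a [99.0, 107.0, 106.0] ztop 0.0702 zq [0.001, 0.022, 0.033, 0.035] bar (array([608.1, -16.6]), 46.3, 21.9, -20.3) 149 disc (array([608.8, -16.8]), 81.2, 78.8, 65.6)
weight_a [67.0, 26.0, 51.0] ztop 0.07 zq [0.01, 0.029, 0.033, 0.048] bar (array([710.1, 203.5]), 44.3, 23.6, 66.6) 163 disc (array([714.6, 200. ]), 77.7, 69.6, 43.8)
weight_a [93.0, 100.0, 100.0] ztop 0.0705 zq [0.009, 0.026, 0.033, 0.042] bar (array([435.9,  13.9]), 43.5, 21.1, 12.1) 110 disc (array([439.8,  12. ]), 80.6, 73.6, 74.5)
tray [64.0, 90.0, 105.0] ztop 0.0226 zq [0.004, 0.006, 0.007, 0.012] rect (array([542.1, 267.9]), 153.7, 151.2, -82.4)
tray [29.0, 38.0, 49.0] ztop 0.0156 zq [0.009, 0.011, 0.012, 0.013] rect (array([815.8,   9.2]), 205.4, 49.5, -88.0)
box
[... 810 characters left out ...]
-13.5]), 81.9, 80.0, -0.1)
weight_a [37.0, 47.0, 64.0] ztop 0.0693 zq [0.018, 0.029, 0.032, 0.036] bar (array([ 775.9, -212.3]), 47.3, 22.1, -21.3) 131 disc (array([ 775.8, -212.7]), 82.6, 82.2, 32.4)
tray [67.0, 98.0, 120.0] ztop 0.0215 zq [0.001, 0.003, 0.005, 0.008] rect (array([539.8, 269.7]), 151.2, 150.8, -82.2)
tray [100.0, 102.0, 106.0] ztop 0.0097 zq [0.0, 0.002, 0.004, 0.005] rect (array([767.7,  20.8]), 183.7, 6.5, 88.9)
box [79.0, 80.0, 79.0] ztop 0.097 zq [0.051, 0.057, 0.06, 0.085] rect (array([ 550.7, -246.9]), 195.8, 195.7, -3.6)
plate z [ 0.5595 -0.2522  0.0587]
table [[0.2209, 0.1668, -0.002], [0.5178, 0.0882, -0.0004], [0.4048, -0.3799, -0.0009], [0.4887, -0.1058, 0.0024]]
```

View pics/crop1.png

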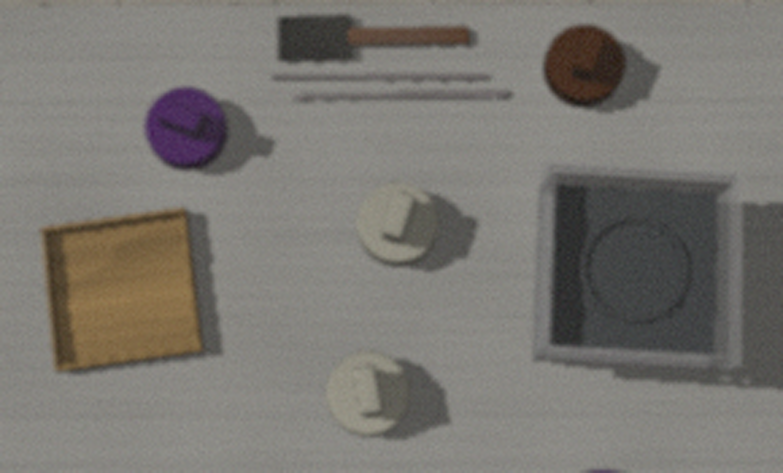

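The crop confirms the choice: the two white weights at crop (397,222) and (367,393), with the box and tray unobstructed. Near weight: (0.432, 0.016), bar at 11°. Far weight: (0.606, -0.015), bar at -19.5°. I'll approach the near one.

>>> {"name": "send_rows", "arguments": {
  "moves": [
    [-0.7, -0.9, 0, 0, -1],
    [-0.7, -0.9, 0, 0, -1],
    [-0.7, -0.9, 0, 0, -1],
    [-0.7, -0.9, 0, 0, -1],
    [-0.7, -0.9, 0, 0, -1],
    [-0.7, -0.9, 0, 0, -1],
    [-0.7, -0.9, 0, 0, -1]
  ],
  "grip_force": 30
}}

```text
t: 1.08
tool_pos: [0.2426, 0.4242, 0.2258]
eef_rot: [0.358, 3.12, -0.0]
wrist_force: [0.8, 0.9, -1.0]
grip_width: 0.997
grip_force: 0.0
```

>>> {"name": "send_rows", "arguments": {
  "moves": [
    [-0.7, -0.9, 0, 0, -1],
    [-0.7, -0.9, 0, 0, -1],
    [-0.7, -0.9, 0, 0, -1],
    [-0.7, -0.9, 0, 0, -1],
    [-0.7, -0.9, 0, 0, -1],
    [-0.7, -0.9, 0, 0, -1],
    [-0.7, -0.9, 0, 0, -1]
  ]
}}

```text
t: 1.67
tool_pos: [0.3391, 0.2183, 0.2261]
eef_rot: [0.36, 3.119, 0.0]
wrist_force: [0.2, 1.0, 0.3]
grip_width: 1.003
grip_force: 0.0
```

```bash
cat > go.py <<'E'
import sys,numpy as np
from scipy.spatial.transform import Rotation as R
from rig import r
# target x y z, bar yaw deg -> row numbers
o=r.observe();M=R.from_rotvec(o["eef_rot"]).as_matrix()
print("t",round(float(o["t"]),2),"pos",o["tool_pos"].round(4),"tilt",np.degrees(np.arccos(-M[2,2])).round(2),"F",o["wrist_force"].round(2),"grip",round(float(o["grip_force"]),1),round(float(o["grip_width"]),3),"q6",o["joint_pos"][5].round(2))
ya=np.degrees(np.arctan2(M[1,1],M[0,1]));print("tool y ang",ya.round(2))
if len(sys.argv)>3:
    T=np.array(sys.argv[1:4],float);d=(M.T@(T-o["tool_pos"]))
    print("shift/0.2",(d/.2).round(3),"mm",(d*1000).round(1))
    if len(sys.argv)>4:
        w=(float(sys.argv[4])+90-ya+90)%180-90;print("spin",round(-w/120,3))
E
python3 go.py .4325 .0155 .12 11
```

```text
t 1.67 pos [0.3391 0.2183 0.2261] tilt 0.09 F [0.21 1.01 0.3 ] grip 0.0 1.003 q6 -0.9
tool y ang 76.84
shift/0.2 [-0.685 -0.881  0.532] mm [-137.  -176.2  106.3]
spin -0.201
```

>>> {"name": "send_rows", "arguments": {
  "moves": [
    [-0.685, -0.88, 0, -0.2, -1],
    [-0.685, -0.88, 0, -0.2, -1],
    [-0.685, -0.88, 0, -0.2, -1],
    [-0.685, -0.88, 0, -0.2, -1],
    [-0.685, -0.88, 0.2, -0.2, -1],
    [-0.685, -0.88, 0.4, -0.2, -1],
    [-0.685, -0.88, 0.53, -0.2, -1],
    [-0.685, -0.88, 0.53, -0.2, -1],
    [-0.685, -0.88, 0.53, -0.2, -1]
  ]
}}

```text
t: 2.42
tool_pos: [0.4292, 0.0184, 0.1146]
eef_rot: [0.301, -3.118, -0.003]
wrist_force: [-0.5, -0.7, -0.3]
grip_width: 0.999
grip_force: 0.0
```

```bash
python3 go.py .4325 .0155 .047 11; python3 - <<'E'
from rig import snapshot
import cv2
for n,a in(("top",(150,330,170,350)),("scene",(90,270,150,330))):
    s=snapshot(n)["frame"];cv2.imwrite(f"pics/{n}1.png",cv2.resize(s[a[0]:a[1],a[2]:a[3]],None,fx=3,fy=3))
E
```

```text
t 2.42 pos [0.4292 0.0184 0.1146] tilt 0.55 F [-0.48 -0.66 -0.29] grip 0.0 0.999 q6 -1.85
tool y ang 101.04
shift/0.2 [-0.016 -0.019  0.338] mm [-3.3 -3.7 67.6]
spin 0.0
```

View pics/scene1.png

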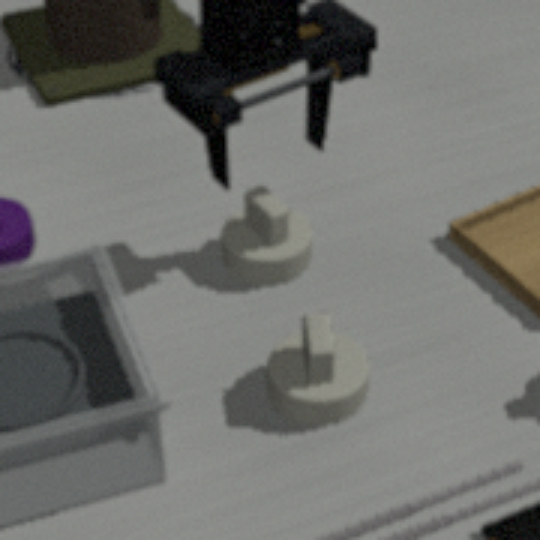

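The crop shows the open fingers straddling the near weight's bar (crop ≈(267,215)). Descending in two steps.

>>> {"name": "send_rows", "arguments": {
  "moves": [
    [-0.015, -0.02, 0.1, 0, -1],
    [-0.015, -0.02, 0.2, 0, -1],
    [-0.015, -0.02, 0.27, 0, -1],
    [-0.015, -0.02, 0.27, 0, -1],
    [-0.015, -0.02, 0.27, 0, -1]
  ]
}}

```text
t: 2.93
tool_pos: [0.4367, 0.0159, 0.0673]
eef_rot: [-0.307, 3.125, -0.0]
wrist_force: [0.0, 0.3, 0.4]
grip_width: 1.003
grip_force: 0.0
```

```bash
python3 go.py .4325 .0155 .047 11
```

```text
t 2.93 pos [0.4367 0.0159 0.0673] tilt 0.12 F [0.04 0.26 0.42] grip 0.0 1.003 q6 -1.85
tool y ang 101.22
shift/0.2 [0.021 0.002 0.101] mm [ 4.2  0.5 20.3]
spin 0.002
```

>>> {"name": "send_rows", "arguments": {
  "moves": [
    [0.02, 0, 0.05, 0, -1],
    [0.02, 0, 0.1, 0, -1],
    [0.02, 0, 0.1, 0, -1],
    [0.02, 0, 0.1, 0, -1],
    [0.02, 0, 0.1, 0, 1],
    [0.02, 0, 0.1, 0, 1],
    [0.02, 0, 0.1, 0, 1],
    [0.02, 0, 0.1, 0, 1],
    [0.02, 0, 0.1, 0, 1],
    [0.02, 0, 0.1, 0, 1],
    [0.02, 0, 0.1, 0, 1],
    [0.02, 0, 0.1, 0, 1]
  ],
  "grip_force": 40
}}

```text
t: 3.93
tool_pos: [0.4317, 0.014, 0.0457]
eef_rot: [-0.304, 3.127, 0.0]
wrist_force: [0.5, 0.7, 0.4]
grip_width: 0.497
grip_force: 0.0
```

```bash
python3 go.py .4325 .0155 .047 11
```

```text
t 3.93 pos [0.4317 0.014  0.0457] tilt 0.0 F [0.45 0.66 0.43] grip 0.0 0.497 q6 -1.86
tool y ang 101.12
shift/0.2 [-0.005  0.006 -0.007] mm [-1.   1.3 -1.3]
spin 0.001
```

Fingers are still closing (47 mm, bar 22 mm). I'll continue, then lift 25 mm and hold.

>>> {"name": "send_rows", "arguments": {
  "moves": [
    [0, 0, 0, 0, 1],
    [0, 0, 0, 0, 1],
    [0, 0, 0, 0, 1],
    [0, 0, 0, 0, 1],
    [0, 0, 0, 0, 1],
    [0, 0, 0, 0, 1],
    [0, 0, 0, 0, 1],
    [0, 0, 0, 0, 1],
    [0, 0, 0, 0, 1]
  ]
}}

```text
t: 4.68
tool_pos: [0.4315, 0.0144, 0.0457]
eef_rot: [0.304, -3.126, -0.001]
wrist_force: [-1.2, 3.9, 1.8]
grip_width: 0.23
grip_force: 39.9
```

```bash
python3 go.py .4325 .0155 .047 11
```

```text
t 4.68 pos [0.4315 0.0144 0.0457] tilt 0.06 F [-1.18  3.85  1.75] grip 39.9 0.23 q6 -1.86
tool y ang 101.11
shift/0.2 [-0.006  0.004 -0.007] mm [-1.1  0.9 -1.3]
spin 0.001
```

>>> {"name": "send_rows", "arguments": {
  "moves": [
    [0, 0, -0.03, 0, 1],
    [0, 0, -0.06, 0, 1],
    [0, 0, -0.1, 0, 1],
    [0, 0, -0.13, 0, 1],
    [0, 0, -0.13, 0, 1],
    [0, 0, -0.13, 0, 1],
    [0, 0, -0.13, 0, 1],
    [0, 0, -0.13, 0, 1],
    [0, 0, -0.13, 0, 1],
    [0, 0, -0.13, 0, 1],
    [0, 0, -0.13, 0, 1],
    [0, 0, -0.13, 0, 1],
    [0, 0, -0.13, 0, 1],
    [0, 0, -0.13, 0, 1],
    [0, 0, -0.13, 0, 1],
    [0, 0, -0.13, 0, 1]
  ]
}}

```text
t: 6.02
tool_pos: [0.4318, 0.014, 0.0717]
eef_rot: [-0.304, 3.127, -0.0]
wrist_force: [0.9, -1.1, -6.2]
grip_width: 0.23
grip_force: 39.9
```

```bash
python3 go.py .551 -.247 .17 -3.6;  python3 go.py .541 .269 .13 7.8; python3 - <<'E'
from rig import snapshot
from h import *
s=snapshot("scene");r_=s["frame"]
P=cloud(s);print(len(P)); cv2.imwrite("pics/s2.png",cv2.resize(r_[90:270,150:330],None,fx=3,fy=3))
E
python3 go.py
```

```text
t 6.02 pos [0.4318 0.014  0.0717] tilt 0.0 F [ 0.85 -1.08 -6.2 ] grip 39.9 0.23 q6 -1.86
tool y ang 101.12
shift/0.2 [-0.333 -1.396 -0.492] mm [ -66.7 -279.1  -98.3]
spin 0.123
t 6.02 pos [0.4318 0.014  0.0717] tilt 0.0 F [ 0.85 -1.08 -6.2 ] grip 39.9 0.23 q6 -1.86
tool y ang 101.12
shift/0.2 [-0.782  1.146 -0.292] mm [-156.4  229.1  -58.3]
spin 0.028
384
t 6.07 pos [0.4318 0.014  0.0717] tilt 0.0 F [-0.23  0.2  -5.72] grip 39.9 0.23 q6 -1.86
tool y ang 101.12
```

Lifted load is about 6 N, so this is the heavy one and it goes in the box.

>>> {"name": "send_rows", "arguments": {
  "moves": [
    [0, 0, -0.1, 0, 1],
    [0, 0, -0.25, 0, 1],
    [0, 0, -0.4, 0, 1],
    [-0.02, -0.1, -0.49, 0, 1],
    [-0.05, -0.25, -0.49, 0, 1],
    [-0.09, -0.4, -0.49, 0, 1],
    [-0.13, -0.55, -0.49, 0, 1],
    [-0.17, -0.7, -0.49, 0, 1],
    [-0.17, -0.7, -0.49, 0, 1]
  ]
}}

```text
t: 6.82
tool_pos: [0.4941, -0.1212, 0.1702]
eef_rot: [-0.299, 3.125, -0.006]
wrist_force: [-0.4, 0.4, -5.5]
grip_width: 0.228
grip_force: 40.0
```

>>> {"name": "send_rows", "arguments": {
  "moves": [
    [-0.02, -0.1, 0, 0, 1],
    [-0.05, -0.25, 0, 0, 1],
    [-0.09, -0.4, 0, 0, 1],
    [-0.13, -0.55, 0, 0, 1],
    [-0.16, -0.65, 0, 0, 1],
    [-0.165, -0.7, 0, 0, 1],
    [-0.165, -0.7, 0, 0, 1],
    [-0.165, -0.7, 0, 0, 1],
    [-0.165, -0.7, 0, 0, 1]
  ]
}}

```text
t: 7.57
tool_pos: [0.5508, -0.2465, 0.1691]
eef_rot: [0.305, -3.126, -0.002]
wrist_force: [-0.2, 0.0, -6.3]
grip_width: 0.231
grip_force: 40.0
```

```bash
cat > look.py <<'E'
import sys
from rig import snapshot,spotter
from h import *
x,y,z=map(float,sys.argv[1:4])
# disc-top points (lying 32mm above underside z) near expected centre, from both cameras
for n in("scene","top"):
    s=snapshot(n);P=cloud(s)
    f=s["frame"].astype(int)
    m=(np.hypot(P[...,0]-x,P[...,1]-y)<.065)&(P[...,2]>z+.006)&(P[...,2]<z+.045)&(f.min(2)>70)
    Q=P[m]
    if len(Q)<20: print(n,"few");continue
    c,rad=cv2.minEnclosingCircle(np.float32(Q[:,:2]*1000))
    ch=cv2.convexHull(np.float32(Q[:,:2]*1000)).reshape(-1,2)
    A=np.c_[2*ch,np.ones(len(ch))];k=np.linalg.lstsq(A,(ch**2).sum(1),rcond=None)[0]
    print(n,len(Q),"encl",np.round(c,1),round(rad,1),"fit",k[:2].round(1),np.sqrt(k[2]+k[0]**2+k[1]**2).round(1),"z med",np.median(Q[:,2]).round(4))
    if len(sys.argv)>4:
        p=proj(s,[[x,y,z+.03]])[0].astype(int);cr=s["frame"][max(p[1]-65,0):p[1]+65,max(p[0]-65,0):p[0]+65]
        cv2.imwrite(f"pics/{sys.argv[4]}_{n}.png",cv2.resize(cr,(390,390)))
if len(sys.argv)>4:
    cv2.imwrite(f"pics/{sys.argv[4]}.png",np.hstack([cv2.imread(f"pics/{sys.argv[4]}_{n}.png") for n in("scene","top")]))
E
python3 look.py .551 -.247 .124 a; python3 go.py .551 -.247 .12
```

```text
scene 853 encl [ 554.2 -246.5] 42.5 fit [ 554.4 -247.2] 41.1 z med 0.1558
top 20 encl [ 574.4 -217.7] 8.9 fit [ 574.  -219.1] 7.5 z med 0.1547
t 7.67 pos [ 0.551  -0.2465  0.1695] tilt 0.05 F [ 0.21 -0.98 -6.48] grip 40.0 0.228 q6 -2.28
tool y ang 101.18
shift/0.2 [ 0.    -0.003  0.247] mm [ 0.1 -0.5 49.5]
```

View pics/a.png

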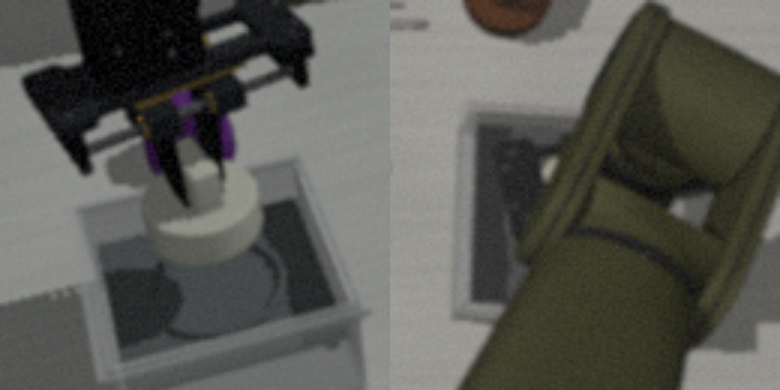

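The scene crop shows the weight hanging over the collar (crop (205,215)), centred within a few mm. Lowering to just above the plate, then gently.

>>> {"name": "send_rows", "arguments": {
  "moves": [
    [0, 0, 0.05, 0, 1],
    [0, 0, 0.12, 0, 1],
    [0, 0, 0.18, 0, 1],
    [0, 0, 0.23, 0, 1],
    [0, 0, 0.27, 0, 1],
    [0, 0, 0.28, 0, 1],
    [0, 0, 0.28, 0, 1],
    [0, 0, 0.28, 0, 1]
  ]
}}

```text
t: 8.33
tool_pos: [0.5517, -0.2479, 0.1137]
eef_rot: [-0.304, 3.127, -0.0]
wrist_force: [0.5, 0.0, -5.6]
grip_width: 0.228
grip_force: 40.0
```

```bash
python3 look.py .551 -.247 .066 ; python3 go.py .551 -.247 .103
```

```text
scene 773 encl [ 555.6 -248.9] 42.0 fit [ 555.3 -248.5] 40.9 z med 0.1002
top few
t 8.43 pos [ 0.5521 -0.2482  0.1146] tilt 0.1 F [ 0.37  0.08 -6.1 ] grip 40.0 0.231 q6 -2.28
tool y ang 101.12
shift/0.2 [0.004 0.007 0.058] mm [ 0.9  1.4 11.6]
```

>>> {"name": "send_rows", "arguments": {
  "moves": [
    [0, 0.005, 0.01, 0, 1],
    [0, 0.005, 0.02, 0, 1],
    [0, 0.005, 0.03, 0, 1],
    [0, 0.005, 0.035, 0, 1],
    [0, 0.005, 0.04, 0, 1],
    [0, 0.005, 0.045, 0, 1],
    [0, 0.005, 0.05, 0, 1],
    [0, 0.005, 0.055, 0, 1],
    [0, 0.005, 0.06, 0, 1],
    [0, 0.005, 0.06, 0, 1]
  ]
}}

```text
t: 9.27
tool_pos: [0.5513, -0.2468, 0.1034]
eef_rot: [0.304, -3.126, -0.0]
wrist_force: [-4.4, 1.9, 3.5]
grip_width: 0.227
grip_force: 40.0
```

```bash
python3 look.py .551 -.247 .060 ; python3 go.py .551 -.247 .103
```

```text
scene 740 encl [ 551.2 -242.6] 46.2 fit [ 553.7 -245.9] 41.7 z med 0.0898
top few
t 9.37 pos [ 0.5513 -0.2468  0.1033] tilt 0.02 F [-4.74  2.42  3.9 ] grip 40.0 0.23 q6 -2.27
tool y ang 101.12
shift/0.2 [ 0.002 -0.001  0.002] mm [ 0.3 -0.1  0.3]
```

>>> {"name": "send_rows", "arguments": {
  "moves": [
    [0.005, 0, 0, 0, 1],
    [0.01, 0.005, 0, 0, 1],
    [0.01, 0.005, 0, 0, 1],
    [0.01, 0.005, 0, 0, 1]
  ]
}}

```text
t: 9.7
tool_pos: [0.551, -0.2469, 0.1035]
eef_rot: [-0.304, 3.122, -0.004]
wrist_force: [4.0, -0.1, 4.6]
grip_width: 0.229
grip_force: 40.0
```

```bash
python3 go.py .551 -.247 .103; python3 - <<'E'
# collar centre in first pictures: dark ring on plate
import pickle
from h import *
from scipy.ndimage import median_filter
d=pickle.load(open("d0.pkl","rb"))
for n in("top","scene"):
    s=d[n];g=s["frame"].mean(2);X=np.stack(np.meshgrid(np.arange(.47,.63,.0005),np.arange(-.33,-.17,.0005),indexing="ij"),-1)
    best=[]
    pts=lambda c,r:np.c_[c[0]+r*np.cos(T),c[1]+r*np.sin(T),np.full(72,.062)]
    T=np.arange(72)*np.pi/36
    bl=cv2.GaussianBlur(g,(0,0),1).astype(np.float32)
    def val(c,r):
        p=proj(s,pts(c,r)).astype(np.float32);return cv2.remap(bl,p[:,:1],p[:,1:],1).ravel()
    for x in np.arange(.537,.566,.001):
        for y in np.arange(-.262,-.231,.001):
            for r in(.048,.05):
                c=(x,y);v=np.median(val(c,r)-.5*val(c,r-.007)-.5*val(c,r+.007));best.append((v,x,y,r))
    best.sort();print(n,np.round(best[:4],4).tolist(),np.round(best[-2:],4).tolist())
E
```

```text
t 9.7 pos [ 0.551  -0.2469  0.1035] tilt 0.29 F [ 4.03 -0.1   4.62] grip 40.0 0.229 q6 -2.28
tool y ang 101.11
shift/0.2 [ 0.    -0.001  0.002] mm [ 0.  -0.1  0.5]
top [[-5.4035, 0.549, -0.252, 0.05], [-5.3732, 0.548, -0.252, 0.05], [-5.3601, 0.55, -0.252, 0.05], [-5.2497, 0.55, -0.253, 0.05]] [[2.5734, 0.541, -0.26, 0.05], [2.5875, 0.541, -0.258, 0.05]]
scene [[-10.8332, 0.549, -0.252, 0.05], [-10.7191, 0.548, -0.253, 0.05], [-10.6101, 0.548, -0.252, 0.05], [-10.5565, 0.55, -0.252, 0.05]] [[4.6102, 0.554, -0.262, 0.05], [4.6959, 0.555, -0.261, 0.05]]
```

Both first pictures place the collar centre at about (0.549, -0.252), so I'm roughly 5 mm off in y. I'll lift slightly, re-centre and lower again.

>>> {"name": "send_rows", "arguments": {
  "moves": [
    [0, 0, -0.03, 0, 1],
    [0, 0, -0.06, 0, 1],
    [0, 0, -0.06, 0, 1],
    [0, -0.015, -0.06, 0, 1],
    [0, -0.025, -0.06, 0, 1],
    [0, -0.025, -0.06, 0, 1],
    [0, -0.025, -0.06, 0, 1]
  ]
}}

```text
t: 10.28
tool_pos: [0.5497, -0.2512, 0.113]
eef_rot: [0.304, -3.126, -0.001]
wrist_force: [-0.4, 0.9, -6.1]
grip_width: 0.228
grip_force: 40.0
```

```bash
python3 go.py .5495 -.251 .103; python3 look.py .551 -.25 .069
```

```text
t 10.28 pos [ 0.5497 -0.2512  0.113 ] tilt 0.07 F [-0.42  0.88 -6.12] grip 40.0 0.228 q6 -2.28
tool y ang 101.1
shift/0.2 [0.001 0.001 0.05 ] mm [ 0.1  0.2 10. ]
scene 751 encl [ 553.8 -253.1] 42.5 fit [ 553.  -251.7] 40.9 z med 0.0995
top 21 encl [ 571.9 -222.2] 10.2 fit [ 570.6 -223.4] 8.6 z med 0.0982
```

>>> {"name": "send_rows", "arguments": {
  "moves": [
    [0, 0, 0.01, 0, 1],
    [0, 0, 0.02, 0, 1],
    [0, 0, 0.03, 0, 1],
    [0, 0, 0.035, 0, 1],
    [0, 0, 0.04, 0, 1],
    [0, 0, 0.045, 0, 1],
    [0, 0, 0.05, 0, 1],
    [0, 0, 0.055, 0, 1],
    [0, 0, 0.055, 0, 1]
  ]
}}

```text
t: 11.13
tool_pos: [0.5502, -0.2511, 0.1033]
eef_rot: [0.304, -3.127, -0.0]
wrist_force: [-1.7, 1.6, -2.9]
grip_width: 0.227
grip_force: 40.0
```

```bash
python3 go.py .5495 -.251 .103
```

```text
t 11.13 pos [ 0.5502 -0.2511  0.1033] tilt 0.0 F [-1.7   1.57 -2.86] grip 40.0 0.227 q6 -2.28
tool y ang 101.12
shift/0.2 [0.003 0.001 0.002] mm [0.7 0.3 0.3]
```

>>> {"name": "send_rows", "arguments": {
  "moves": [
    [0, 0, 0.005, 0, 1],
    [0, 0, 0.01, 0, 1],
    [0, 0, 0.015, 0, 1],
    [0, 0, 0.02, 0, 1],
    [0, 0, 0.025, 0, 1],
    [0, 0, 0.03, 0, 1],
    [0, 0, 0.03, 0, 1]
  ]
}}

```text
t: 11.72
tool_pos: [0.5502, -0.2511, 0.0982]
eef_rot: [-0.305, 3.127, -0.0]
wrist_force: [-5.0, 3.3, 2.9]
grip_width: 0.231
grip_force: 40.0
```

```bash
python3 go.py .5495 -.251 .0857
```

```text
t 11.72 pos [ 0.5502 -0.2511  0.0982] tilt 0.0 F [-5.04  3.27  2.87] grip 40.0 0.231 q6 -2.28
tool y ang 101.12
shift/0.2 [0.003 0.001 0.063] mm [ 0.7  0.3 12.5]
```

>>> {"name": "send_rows", "arguments": {
  "moves": [
    [0, 0, 0.005, 0, 1],
    [0, 0, 0.01, 0, 1],
    [0, 0, 0.015, 0, 1],
    [0, 0, 0.02, 0, 1],
    [0, 0, 0.025, 0, 1],
    [0, 0, 0.03, 0, 1],
    [0, 0, 0.035, 0, 1],
    [0, 0, 0.04, 0, 1],
    [0, 0, 0.045, 0, 1],
    [0, 0, 0.05, 0, 1],
    [0, 0, 0.05, 0, 1]
  ]
}}

```text
t: 12.63
tool_pos: [0.5503, -0.2512, 0.0882]
eef_rot: [-0.304, 3.127, -0.0]
wrist_force: [-4.5, 1.7, 3.3]
grip_width: 0.229
grip_force: 40.0
```

```bash
python3 go.py .5495 -.251 .0857;python3 look.py .551 -.25 .043 b
```

```text
t 12.63 pos [ 0.5503 -0.2512  0.0882] tilt 0.01 F [-4.53  1.66  3.26] grip 40.0 0.229 q6 -2.28
tool y ang 101.12
shift/0.2 [0.004 0.002 0.013] mm [0.7 0.3 2.5]
scene 733 encl [ 554.8 -243. ] 49.5 fit [ 552.4 -244.7] 46.8 z med 0.0749
top few[ WARN:0@1.533] global loadsave.cpp:275 findDecoder imread_('pics/b_top.png'): can't open/read file: check file path/integrity
Traceback (most recent call last):
  File "look.py", line 20, in <module>
    cv2.imwrite(f"pics/{sys.argv[4]}.png",np.hstack([cv2.imread(f"pics/{sys.argv[4]}_{n}.png") for n in("scene","top")]))
                                          ~~~~~~~~~^^^^^^^^^^^^^^^^^^^^^^^^^^^^^^^^^^^^^^^^^^^^^^^^^^^^^^^^^^^^^^^^^^^^^
ValueError: all the input arrays must have same number of dimensions, but the array at index 0 has 3 dimension(s) and the array at index 1 has 1 dimension(s)
```

View pics/b_scene.png

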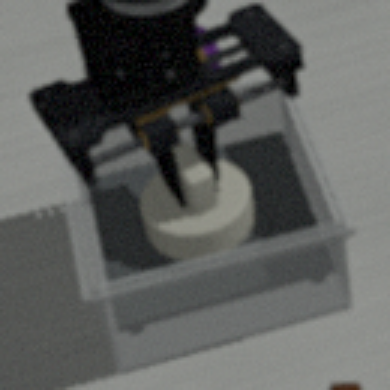

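The weight sits upright in the box, disc inside the collar region (crop (198,215)). Now for the last millimetres, pressing until the force rises.

>>> {"name": "send_rows", "arguments": {
  "moves": [
    [0, 0, 0.005, 0, 1],
    [0, 0, 0.01, 0, 1],
    [0, 0, 0.013, 0, 1],
    [0, 0, 0.013, 0, 1]
  ]
}}

```text
t: 13.07
tool_pos: [0.5503, -0.2512, 0.0857]
eef_rot: [-0.304, 3.127, -0.0]
wrist_force: [-4.2, 2.3, 3.6]
grip_width: 0.227
grip_force: 40.0
```

>>> {"name": "send_rows", "arguments": {
  "moves": [
    [0, 0, 0.003, 0, 1],
    [0, 0, 0.006, 0, 1],
    [0, 0, 0.006, 0, 1]
  ]
}}

```text
t: 13.32
tool_pos: [0.5504, -0.2512, 0.0857]
eef_rot: [0.305, -3.127, -0.0]
wrist_force: [-7.8, 3.6, 9.9]
grip_width: 0.226
grip_force: 40.0
```

>>> {"name": "send_rows", "arguments": {
  "moves": [
    [0, 0, 0.003, 0, 1],
    [0, 0, 0.005, 0, 1],
    [0, 0, 0.005, 0, 1]
  ]
}}

```text
t: 13.57
tool_pos: [0.5504, -0.2512, 0.0856]
eef_rot: [0.305, -3.126, -0.0]
wrist_force: [-8.8, 5.7, 14.0]
grip_width: 0.227
grip_force: 40.0
```

The plate stops at TCP 0.0857 (underside 40 mm) and the force rises to about 20 N in all, so it is home in the collar. Easing off, then releasing.

>>> {"name": "send_rows", "arguments": {
  "moves": [
    [0, 0, -0.006, 0, 1],
    [0, 0, -0.01, 0, 1],
    [0, 0, -0.01, 0, 1],
    [0, 0, -0.01, 0, 0.2],
    [0, 0, -0.01, 0, 0.2],
    [0, 0, -0.01, 0, 0.2],
    [0, 0, -0.01, 0, 0.0],
    [0, 0, -0.01, 0, 0.0],
    [0, 0, -0.01, 0, 0.0],
    [0, 0, -0.01, 0, 0.0]
  ]
}}

```text
t: 14.4
tool_pos: [0.5501, -0.2511, 0.0837]
eef_rot: [-0.304, 3.127, -0.0]
wrist_force: [-0.4, 0.5, -0.4]
grip_width: 0.495
grip_force: 0.0
```

```bash
python3 go.py .606 -.0145 .17 -19.5
```

```text
t 14.4 pos [ 0.5501 -0.2511  0.0837] tilt 0.0 F [-0.37  0.46 -0.38] grip 0.0 0.495 q6 -2.28
tool y ang 101.12
shift/0.2 [-0.502  1.107 -0.431] mm [-100.5  221.4  -86.3]
spin 0.255
```

>>> {"name": "send_rows", "arguments": {
  "moves": [
    [0, 0, -0.05, 0, 0],
    [0, 0, -0.15, 0, 0],
    [0, 0, -0.3, 0, 0],
    [0, 0, -0.43, 0, 0],
    [0, 0.1, -0.43, 0, 0],
    [-0.1, 0.25, -0.43, 0, 0],
    [-0.2, 0.4, -0.43, 0, 0],
    [-0.25, 0.55, -0.43, 0, 0],
    [-0.25, 0.55, -0.43, 0, 0]
  ]
}}

```text
t: 15.15
tool_pos: [0.5788, -0.1291, 0.1709]
eef_rot: [-0.311, 3.125, 0.003]
wrist_force: [-0.0, -0.1, 0.4]
grip_width: 0.502
grip_force: 0.0
```

>>> {"name": "send_rows", "arguments": {
  "moves": [
    [-0.1, 0.15, 0, 0.05, 0],
    [-0.2, 0.35, 0, 0.1, 0],
    [-0.25, 0.5, 0, 0.15, 0],
    [-0.25, 0.55, 0, 0.2, 0],
    [-0.25, 0.555, 0, 0.255, 0],
    [-0.25, 0.555, 0, 0.255, 0],
    [-0.25, 0.555, 0.1, 0.255, 0],
    [-0.25, 0.555, 0.2, 0.255, 0],
    [-0.25, 0.555, 0.3, 0.255, 0],
    [-0.25, 0.555, 0.3, 0.255, 0],
    [-0.25, 0.555, 0.3, 0.255, 0]
  ]
}}

```text
t: 16.07
tool_pos: [0.6047, -0.0156, 0.109]
eef_rot: [-0.53, -3.094, 0.001]
wrist_force: [0.5, 0.1, 0.6]
grip_width: 0.502
grip_force: 0.0
```

```bash
python3 go.py .606 -.0145 .0457 -19.5; python3 look.py .549 -.251 .040 c; python3 - <<'E'
from rig import snapshot
from h import *
s=snapshot("scene");m=[snapshot("top"),s]
a=[]
for q in m:
    c=proj(q,[[.606,-.015,.07]])[0].astype(int);a.append(cv2.resize(q["frame"][c[1]-60:c[1]+60,c[0]-60:c[0]+60],(390,390)))
cv2.imwrite("pics/d.png",np.hstack(a))
E
```

```text
t 16.07 pos [ 0.6047 -0.0156  0.109 ] tilt 0.15 F [0.48 0.15 0.6 ] grip 0.0 0.502 q6 -1.35
tool y ang 70.58
shift/0.2 [-0.005  0.008  0.316] mm [-1.   1.5 63.3]
spin 0.001
scene 739 encl [ 554.3 -244.5] 48.2 fit [ 554.7 -250.5] 42.3 z med 0.0727
top 612 encl [ 546.9 -251. ] 51.3 fit [ 545.3 -250.5] 45.8 z med 0.0711
```

View pics/d.png

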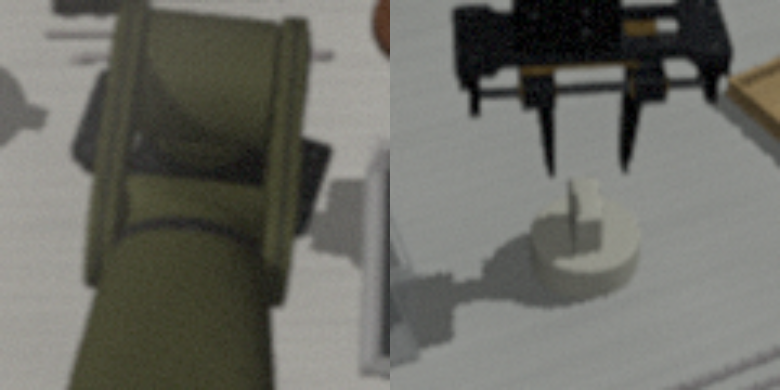

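The fingers straddle the second bar (crop (585,215)), and the heavy disc's top at about 71–72 mm confirms the plate is home. Descend and grip.

>>> {"name": "send_rows", "arguments": {
  "moves": [
    [0, 0.005, 0.1, 0, 0],
    [0, 0.005, 0.2, 0, 0],
    [0, 0.005, 0.27, 0, 0],
    [0, 0.005, 0.3, 0, 0],
    [0, 0.005, 0.31, 0, 0],
    [0, 0.005, 0.31, 0, 0],
    [0, 0.005, 0.31, 0, 1],
    [0, 0.005, 0.31, 0, 1],
    [0, 0.005, 0.31, 0, 1],
    [0, 0.005, 0.31, 0, 1],
    [0, 0.005, 0.31, 0, 1],
    [0, 0.005, 0.31, 0, 1],
    [0, 0.005, 0.31, 0, 1],
    [0, 0.005, 0.31, 0, 1],
    [0, 0.005, 0.31, 0, 1]
  ],
  "grip_force": 25
}}

```text
t: 17.52
tool_pos: [0.6063, -0.0143, 0.0486]
eef_rot: [0.531, 3.096, -0.0]
wrist_force: [-2.1, -1.0, 4.6]
grip_width: 0.231
grip_force: 25.0
```

```bash
python3 go.py .541 .269 .13 7.8
```

```text
t 17.52 pos [ 0.6063 -0.0143  0.0486] tilt 0.05 F [-2.09 -1.04  4.58] grip 25.0 0.231 q6 -1.34
tool y ang 70.52
shift/0.2 [ 0.78   1.226 -0.408] mm [155.9 245.3 -81.6]
spin -0.227
```

>>> {"name": "send_rows", "arguments": {
  "moves": [
    [0, 0, -0.05, 0, 1],
    [0, 0, -0.15, 0, 1],
    [0, 0, -0.28, 0, 1],
    [0, 0, -0.4, 0, 1],
    [0.05, 0.08, -0.4, 0, 1],
    [0.14, 0.22, -0.4, 0, 1],
    [0.24, 0.37, -0.4, 0, 1],
    [0.33, 0.52, -0.4, 0, 1],
    [0.39, 0.61, -0.4, 0, 1],
    [0.39, 0.61, -0.4, 0, 1]
  ]
}}

```text
t: 18.35
tool_pos: [0.5711, 0.1309, 0.1271]
eef_rot: [-0.525, -3.095, -0.002]
wrist_force: [-0.5, -0.1, -2.9]
grip_width: 0.225
grip_force: 25.0
```

>>> {"name": "send_rows", "arguments": {
  "moves": [
    [0.05, 0.08, 0, 0, 1],
    [0.14, 0.22, 0, 0, 1],
    [0.24, 0.37, 0, 0, 1],
    [0.33, 0.52, 0, 0, 1],
    [0.39, 0.615, 0, 0, 1],
    [0.39, 0.615, 0, 0, 1],
    [0.39, 0.615, 0, 0, 1],
    [0.39, 0.615, 0, 0, 1]
  ]
}}

```text
t: 19.02
tool_pos: [0.5404, 0.2682, 0.1273]
eef_rot: [-0.532, -3.096, 0.001]
wrist_force: [-0.3, -0.2, -1.6]
grip_width: 0.23
grip_force: 25.0
```

```bash
python3 go.py .541 .269 .0536; python3 look.py .541 .269 .081
```

```text
t 19.02 pos [0.5404 0.2682 0.1273] tilt 0.07 F [-0.33 -0.18 -1.63] grip 25.0 0.23 q6 -0.86
tool y ang 70.51
shift/0.2 [-0.002  0.005  0.369] mm [-0.3  1.  73.7]
scene 497 encl [542.3 264.7] 43.3 fit [542.2 265.8] 41.3 z med 0.1117
top few
```

About 2 N, so it is the light one. Lowering into the tray.

>>> {"name": "send_rows", "arguments": {
  "moves": [
    [0, 0, 0.1, 0, 1],
    [0, 0, 0.2, 0, 1],
    [0, 0, 0.27, 0, 1],
    [0, 0, 0.31, 0, 1],
    [0, 0, 0.325, 0, 1],
    [0, 0, 0.335, 0, 1],
    [0, 0, 0.345, 0, 1],
    [0, 0, 0.35, 0, 1],
    [0, 0, 0.355, 0, 1],
    [0, 0, 0.36, 0, 1],
    [0, 0, 0.365, 0, 1],
    [0, 0, 0.37, 0, 1],
    [0, 0, 0.37, 0, 1]
  ]
}}

```text
t: 20.2
tool_pos: [0.5404, 0.269, 0.0537]
eef_rot: [-0.531, -3.096, 0.0]
wrist_force: [-0.1, 0.6, -2.7]
grip_width: 0.23
grip_force: 25.0
```

```bash
python3 go.py .541 .269 .0536; python3 look.py .541 .269 .005
```

```text
t 20.2 pos [0.5404 0.269  0.0537] tilt 0.01 F [-0.14  0.64 -2.67] grip 25.0 0.23 q6 -0.86
tool y ang 70.52
shift/0.2 [-0.003  0.001  0.001] mm [-0.5  0.2  0.1]
scene 483 encl [545.6 276.4] 50.2 fit [543.2 273.1] 44.7 z med 0.0374
top few
```

Still carrying its weight; lowering slowly until contact.

>>> {"name": "send_rows", "arguments": {
  "moves": [
    [0, 0, 0.003, 0, 1],
    [0, 0, 0.006, 0, 1],
    [0, 0, 0.006, 0, 1],
    [0, 0, 0.006, 0, 1]
  ]
}}

```text
t: 20.63
tool_pos: [0.5407, 0.2691, 0.0535]
eef_rot: [0.531, 3.096, 0.0]
wrist_force: [-4.6, -0.8, 5.0]
grip_width: 0.229
grip_force: 25.0
```

>>> {"name": "send_rows", "arguments": {
  "moves": [
    [0, 0, 0.003, 0, 1],
    [0, 0, 0.006, 0, 1],
    [0, 0, 0.006, 0, 1],
    [0, 0, 0.006, 0, 1]
  ]
}}

```text
t: 20.97
tool_pos: [0.5407, 0.2691, 0.0535]
eef_rot: [-0.531, -3.096, 0.0]
wrist_force: [-6.8, -3.1, 11.1]
grip_width: 0.23
grip_force: 25.0
```

Firm contact on the tray floor. Ease off, open, retreat upward.

>>> {"name": "send_rows", "arguments": {
  "moves": [
    [0, 0, -0.005, 0, 1],
    [0, 0, -0.01, 0, 1],
    [0, 0, -0.01, 0, 1],
    [0, 0, -0.01, 0, 0],
    [0, 0, -0.01, 0, 0],
    [0, 0, -0.01, 0, 0],
    [0, 0, -0.01, 0, 0],
    [0, 0, -0.01, 0, 0],
    [0, 0, -0.01, 0, 0],
    [0, 0, -0.05, 0, 0],
    [0, 0, -0.2, 0, 0],
    [0, 0, -0.4, 0, 0],
    [0, 0, -0.6, 0, 0],
    [0, 0, -0.6, 0, 0]
  ]
}}

```text
t: 22.13
tool_pos: [0.5455, 0.271, 0.1826]
eef_rot: [0.529, 3.082, 0.014]
wrist_force: [2.1, 0.5, 0.8]
grip_width: 0.502
grip_force: 0.0
```

>>> {"name": "send_rows", "arguments": {
  "moves": [
    [0.6, 0, 0, 0, 0],
    [0.6, 0, 0, 0, 0],
    [0.6, 0.4, 0, 0, 0],
    [0.6, 0.8, 0, 0, 0],
    [0.6, 0.8, 0, 0, 0],
    [0.6, 0.8, 0, 0, 0],
    [0.6, 0.8, 0, 0, 0],
    [0.6, 0.8, 0, 0, 0],
    [0.6, 0.8, 0, 0, 0]
  ]
}}

```text
t: 22.88
tool_pos: [0.4806, 0.4597, 0.1714]
eef_rot: [-0.531, -3.096, 0.001]
wrist_force: [-0.2, 0.1, -0.5]
grip_width: 0.501
grip_force: 0.0
```

```bash
python3 go.py; python3 look.py .541 .269 .005; python3 look.py .549 -.251 .04; python3 - <<'E'
from rig import snapshot
import cv2,numpy as np
cv2.imwrite("pics/e.png",np.hstack([cv2.resize(snapshot("scene")["frame"][100:300,80:400],(400,250)),cv2.resize(snapshot("top")["frame"][90:270,110:400],(400,250))]))
E
```

```text
t 22.88 pos [0.4806 0.4597 0.1714] tilt 0.04 F [-0.19  0.11 -0.5 ] grip 0.0 0.501 q6 -0.55
tool y ang 70.55
scene 481 encl [540.8 267.2] 44.5 fit [542.7 268.9] 42.1 z med 0.0373
top 539 encl [542.2 274.3] 45.7 fit [540.2 272.7] 42.6 z med 0.0364
scene 780 encl [ 552.3 -243.4] 49.2 fit [ 552.4 -244.9] 46.4 z med 0.0726
top 639 encl [ 545.2 -252.5] 58.7 fit [ 546.2 -250.9] 47.7 z med 0.0712
```

View pics/e.png

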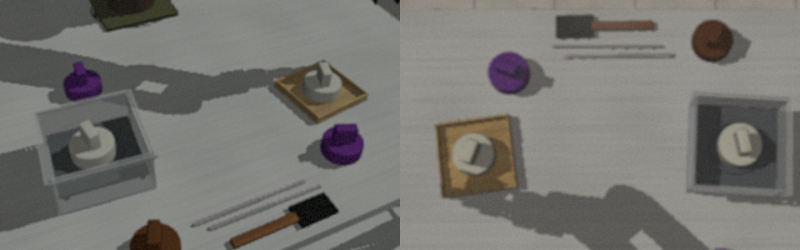

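Both weights stand upright and centred: heavy in the box at (738,144) of the right half, light in the tray at (474,153). The chopsticks and scraper haven't moved. Handing in.

```bash
python3 -c "
from rig import r
print(r.close_job())"
```

```text
the job is handed in; nothing more can be done
None
```

I handed the job in at about 23 s: the heavy weight (about 6 N) is in the collar with the plate fully home, and the light one (about 2 N) stands flat in the tray. Both are released, nothing else was moved, and no verdict came back.

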